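# Swing the shower mirror over the pill tray

### The job

In the shower niche, swing the small mirror round on its stainless arm, pushing the arm sideways with a fingertip, until the mirror hangs centred over the white pill tray, so that the seated bather can use both together. Push slowly and only on the arm: do not pinch it between the fingers, keep fingers off the mirror, and leave the tray and everything else on the ledge where it stands. Leave the mirror at rest there.

Things in the scene. Friction and masses are not known exactly. Their poses are not given: they have to be found in the camera images.
- pivot (a point): Point on the vertical hinge axis of the mirror arm, at the height of the arm's centre line (185 mm above the ledge). The fixed post below it is 20 mm thick with an 80 mm foot; a hub 28 mm in diameter surrounds the point and ends 15 mm above it. Nothing of the fixture is higher.
- bar_mid (a point): Point on the centre line of the level round stainless arm (12 mm thick), 95 mm from the pivot: a good place to push. Its own -x axis points outward along the arm, its y axis is level and square to the arm, z is up. The arm is straight from the hub to 158 mm from the pivot, then bends down to the back of the mirror. Its space above and beside is free.
- mirror_center (a point): The round mirror hanging from the end of the arm: 100 mm in diameter, 10 mm thick, leaning back some 20 degrees. This point is its centre, 190 mm horizontally from the pivot and 67 mm below the arm's centre line (118 mm above the ledge); its lower edge is about 70 mm above the ledge, so it swings clear over the low things.
- mirror_arm (a joint): Hinge angle of the arm, rad; grows anticlockwise seen from above, stops at -1.7 and 1.7. At 0 the arm points about towards the robot (-x, give or take the post's mounting yaw of 0.2 rad). It turns stiffly (about 0.14 N m, so 1.5 N at bar_mid) and stays where it is left. Pushed faster than 2 rad/s it counts as flung: a fingertip at bar_mid should go at 0.08 m/s or less.
- tray_center (a point): Centre of the white plastic pill tray, 82 x 54 x 22 mm with eight open compartments, loose on the ledge; this point is 11 mm above the ledge. It lies about 190 mm (give or take 11 mm) horizontally from the pivot, left or right of the arm's start.
- jar: Clear glass jar with twist cap, 54 mm in diameter, 55 mm high; origin under its centre. Bystander.
- nail_brush: Orange nail brush, 80 x 34 x 36 mm; origin under its centre. Bystander.
- suction_hook: Chrome suction hook stuck to the ledge, 52 mm foot, 48 mm high; origin under its centre. Bystander, fixed.
- shampoo: Grey bottle, 64 mm in diameter, 190 mm high, on the left; origin under its centre. Bystander.
- lotion: Amber bottle, 52 mm in diameter, 150 mm high, on the left; origin under its centre. Bystander.
- tumbler: White tumbler, 72 mm in diameter, 95 mm high, on the right; origin under its centre. Bystander.
- pumice: Grey pumice stone, 76 mm in diameter, 30 mm high, on the right; origin under its centre. Bystander.

How it is judged:
By the outcome, as a careful person would: the job done as asked, in the order asked, and still so for the second after the job is handed in, with the robot touching nothing.
It also fails if it takes over 40 s, if anything falls off the work surface, if the arm or the gripper's body presses on something with over 40 N, if the wrist force passes 120 N, or if a joint passes its speed limit or range.

### The arm

A 6-joint arm with a two-finger parallel gripper is mounted at the origin on the work surface. World frame = base frame: x ahead of the robot, y to its left, z up, the work surface at z = 0. Lengths are in m, angles in rad, forces in N, time in s.
With the tool pointing down it reaches from about 0.35 to 0.975 m from the base axis. Payload 4.9 kg.
Tool frame: the origin (TCP) lies on the centre line of the jaws, within the pads' length; the fingertips stand 14 mm ahead of it and the grasp point (between the pads) lies 5 mm behind it (manip.nose_length is the distance from the TCP to the fingertips, in m); z points along the fingers, y is the line along which they close (so a half turn about z gives the same grasp; the last joint's range is limited). The gripper opens to 85 mm and grips with 20 to 120 N. Pads are 22 mm wide; open, the fingers measure 114 mm over their backs; the gripper's body (76 mm by 85 mm) begins 54 mm behind the grasp point. The pads swing forward as they close: fully open they stand 13 mm farther back than shut.
Start: joints at [-1.443, 0.053, 1.613, -0, 1.476, -0.119], TCP at [0.153, -0.606, 0.221] pointing down, gripper open.
Joint ranges: [-3.01, 3.01], [-1.01, 2.22], [0.06, 2.58], [-1.02, 4.17], [0.09, 2.62], [-3.14, 3.14]. Speed limits (rad/s): [2.57, 2.57, 3.14, 3.14, 3.14, 3.14].

### API

Orientations are given as a unit quaternion [w, x, y, z].
In Python, from plant import manip, imaging gives the robot as it stands.
- The arm moves only by the tool play_rows, never from a script. Its argument "commands" is a list of rows, each a list of 6 numbers: the shift along the tool's x, y, z in mm, then the turn, a rotation vector about the tool's x, y, z in degrees. A call has 1 to 5 rows; each row shifts and turns the commanded pose from where the row before left it, along the tool's axes as they then stand; what a row does not reach is not made up. A row lasts 1/12 s, in which the tool goes at most 41.7 mm and 7.16 degrees, less where a joint would pass 70% of its speed; a pose out of reach is approached as far as the arm can. A call is refused whole if a number of a shift passes 41.7 or a number of a turn 7.16, either way. A call with a gripper value outside its range is refused whole. "hand" is the finger opening in mm, from 0 to 85.4, set as the call begins (left out, the last holds). The fingers move at their own pace and stop on an object; the grip force is fixed at half the most. Time passes only in rows, so rows that do not move let the fingers close. It gives the time, the measured TCP pose, the force, the opening and the grip force at its end, in the units of the state.
- manip.state(): the state, without advancing time (a new reading comes with each control period).
- imaging.grab_frame(name): name is "side" or "top" or "wrist"; returns a dict with "image" (420x560x3 uint8, red, green, blue), "fx", "fy", "cx", "cy" (pixels), "k1" (the pictures are not rectified: a ray, as slopes to the right and down, at radius r is drawn at 1 + k1 r^2 times it, then the intrinsics apply), "R" (3x3) and "t" (3): a world point X has camera coordinates R X + t; the wrist camera has in their place "mount" (4x4, takes a point from camera to tool coordinates, whose origin is the TCP and whose axes are the flange's). Camera axes: x right, y down, z forward; pixel columns grow to the right and rows downward; lengths in m; the calibration is good to about 2 mm. A picture is of the moment at which its call begins: read the wrist's pose just before it. There is no depth.
- manip.job_done(): hands the job in; it is judged then, once.
The state is a dict: "time": time; "joint_pos": joint angles; "joint_vel": joint speeds; "joint_efforts": joint torques, N m; "tool_pos": TCP position; "tool_rot": TCP orientation; "contact_force": force on the tool from outside, world axes, zero at the start; "ft_torque": the same for the moment, N m; "gripper_width": opening from 0.0 (shut) to 1.0 (fully open); "grasp_force": force on a finger pad.
Only numpy, scipy, OpenCV 4.12 (cv2) and the standard library are available. Lean on these libraries where they do the work, as an engineer would, in place of code of your own. Each camera call takes 0.05 s, during which the arm holds its last target. There are 200 camera calls.

## Working session

There is one attempt and no reset: what is moved stays moved. The work goes in short steps, Python scripts to look and compute and a tool call to move; the robot and the scene stay as the last step left them, time stands still between calls to the robot, and variables do not carry over. Pictures are saved under pics/ and viewed, at most 10 in all, crops included, and the job is handed in when it is done.

Besides the shell and the picture viewer there is one more tool, called after "Request:" as a command line: name --pt "numbers of a row" for each row, then --argument value for the rest. play_rows: Moves the arm, as the interface text tells. Its arguments: {"type":"object","properties":{"commands":{"type":"array","items":{"type":"array","items":{"type":"number"}}},"hand":{"type":"number"}},"required":["commands"]}

```bash
ls; mkdir -p pics
cat > h.py <<'E'
import numpy as np, cv2
from plant import manip, imaging
def grab(n,f):
    d=imaging.grab_frame(n); cv2.imwrite('pics/'+f,d['image'][:,:,::-1]); np.save('pics/'+n+'.npy',d,allow_pickle=True); return d
def load(n): return np.load('pics/'+n+'.npy',allow_pickle=True).item()
def ray(d,u,v):
    p=np.array([(u-d['cx'])/d['fx'],(v-d['cy'])/d['fy']]); q=p.copy()
    for _ in range(20): q=p/(1+d['k1']*(q@q))
    R=np.array(d['R']); return -R.T@np.array(d['t']), R.T@np.array([*q,1])
def onz(d,u,v,z):
    o,r=ray(d,u,v); return o+r*(z-o[2])/r[2]
def tri(a,pa,b,pb):
    A=np.zeros((3,3)); c=np.zeros(3); L=[]
    for d,p in((a,pa),(b,pb)):
        o,r=ray(d,*p); r/=np.linalg.norm(r); P=np.eye(3)-np.outer(r,r); A+=P; c+=P@o; L.append((o,P))
    x=np.linalg.solve(A,c); return x,[np.linalg.norm(P@(x-o)) for o,P in L]
def proj(d,X):
    c=np.array(d['R'])@X+np.array(d['t']); p=c[:2]/c[2]; p=p*(1+d['k1']*(p@p)); return p[0]*d['fx']+d['cx'],p[1]*d['fy']+d['cy']
E
python3 - <<'E'
from h import *
for n in('top','side'):
    d=grab(n,n+'0.png'); print(n,-np.array(d['R']).T@d['t'],d['fx'],d['k1'])
print(manip.state(), manip.nose_length)
E
```

```text
pics
top [ 0.40249789 -0.03861258  1.39996564] 545.0650104459019 -0.08775925713207149
side [-0.08836074  0.85000648  1.44789003] 543.4929889182978 -0.04641335997927
{'time': 0.1, 'joint_pos': array([-1.44303050e+00,  5.32768836e-02,  1.61413565e+00,  1.61357691e-05,
        1.47599216e+00, -1.19023008e-01]), 'joint_vel': array([-0.00011429, -0.00064542, -0.00033103, -0.00040962,  0.00084829,
       -0.00017983]), 'joint_efforts': array([-1.56442275e-03, -3.94906569e+01, -3.71362317e+01, -2.36736978e-04,
        3.98070508e-03, -2.09399751e-06]), 'tool_pos': array([ 0.15260003, -0.60549723,  0.22030719]), 'tool_rot': array([-9.06047845e-04,  9.92396252e-01,  1.23080701e-01,  4.07030712e-06]), 'contact_force': array([ 0.03026498,  0.53248504, -0.16488182]), 'ft_torque': array([ 0.03390288, -0.01082202,  0.03500931]), 'grasp_force': 0.0, 'gripper_width': 0.9996503428400436} 0.014
```

View pics/top0.png

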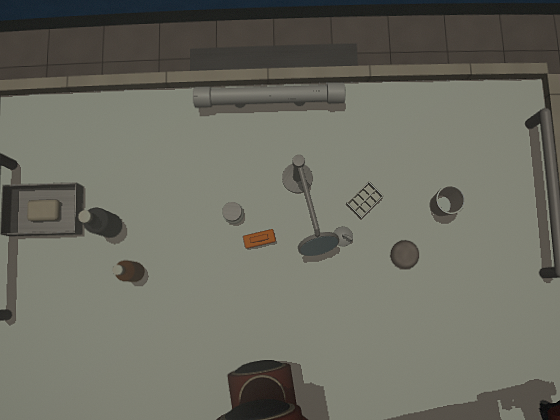

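View pics/side0.png

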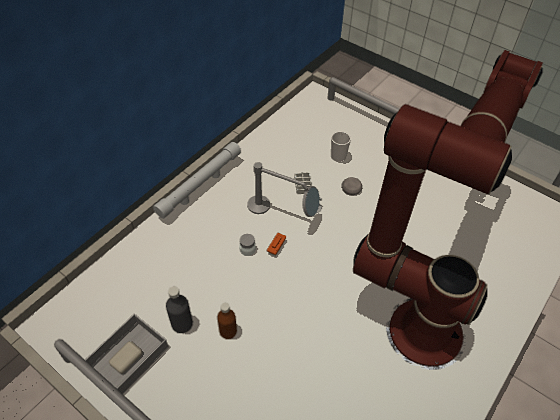

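The top view has the hub at about (298,160), the arm running to (317,233), and the mirror at (319,243). The tray is to the right at (364,201), with the hook at (344,236) close to the mirror. In the side view the hub is at (258,166) and the arm end at about (303,184), with the tray partly hidden behind the mirror. I'll enlarge both views.

Run:
```python
from h import *
t=cv2.imread('pics/top0.png')[140:270,270:400]; s=cv2.imread('pics/side0.png')[140:250,240:350]
t=cv2.resize(t,(400,400),interpolation=cv2.INTER_CUBIC); s=cv2.resize(s,(400,400),interpolation=cv2.INTER_CUBIC)
cv2.imwrite('pics/z0.png',cv2.convertScaleAbs(np.hstack([t,s]),alpha=1.5))
a,b=load('top'),load('side')
print('hubtop',tri(a,(298,159),b,(258,165)),'armend',tri(a,(317,233),b,(303,184)))
for z in(.185,.2): print(z,onz(a,298,160,z),onz(b,258,166,z))
print('tray',onz(a,364,201,.011), 'post foot',onz(a,297,178,0.005),onz(b,259,205,.005))
```

```text
hubtop (array([ 0.69198034, -0.07009144,  0.19335008]), [np.float64(0.0026790657096957865), np.float64(0.002679065709695694)]) armend (array([ 0.5295865 , -0.1042798 ,  0.18401609]), [np.float64(0.004493175316255558), np.float64(0.004493175316255583)])
0.185 [ 0.69410359 -0.06900625  0.185     ] [ 0.69170064 -0.07363858  0.185     ]
0.2 [ 0.69050342 -0.06863101  0.2       ] [ 0.68243545 -0.06266796  0.2       ]
tray [ 0.62270309 -0.2404468   0.011     ] post foot [ 0.68924919 -0.06941701  0.005     ] [ 0.68263215 -0.06395135  0.005     ]
```

View pics/z0.png

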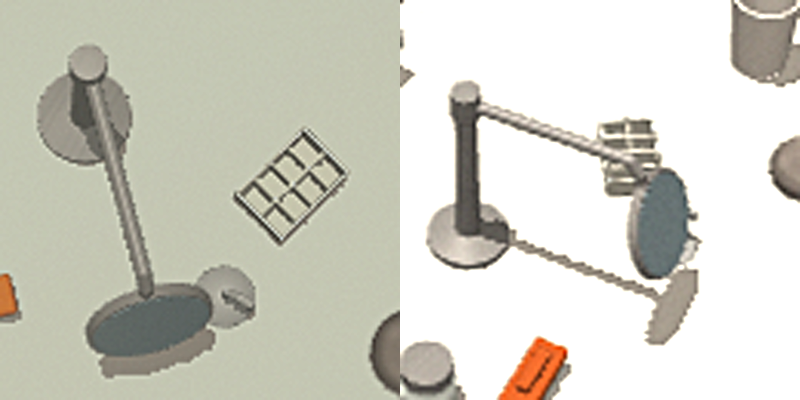

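Run:
```python
from h import *
a=load('top'); q=lambda u,v:(270+(u+.5)*130/400-.5,140+(v+.5)*130/400-.5)
h=onz(a,*q(88,60),.2); f=onz(a,*q(84,118),.004)
T=np.mean([onz(a,*q(*p),.022) for p in((305,128),(350,172),(281,245),(234,196))],0)
e=onz(a,*q(147,290),.185); m=onz(a,*q(150,323),.118)
print('hub',h,'foot',f,'tray',T,'end',e,'mirror',m)
for X in(T,e,m): d=(X-h)[:2]; print(np.hypot(*d),np.degrees(np.arctan2(d[1],d[0]))%360)
```

```text
hub [ 0.69242417 -0.06928299  0.2       ] foot [ 0.68942425 -0.06934023  0.004     ] tray [ 0.62398179 -0.24094885  0.022     ] end [ 0.52346836 -0.10730868  0.185     ] mirror [ 0.50471387 -0.11250516  0.118     ]
0.1848067221551904 248.26306038094793
0.173182035786465 192.68381526769775
0.19262220377020095 192.96691099563813
```

Request:
play_rows --pt "0 0 -20 0 0 0" --pt "0 0 -25 0 0 0" --pt "30 -24 0 0 0 0" --pt "30 -24 0 0 0 0" --pt "30 -24 0 0 0 0" --hand 0

```text
time: 0.52
tool_pos: [0.2227, -0.5134, 0.2664]
tool_rot: [-0.0, 0.992, 0.122, 0.0]
contact_force: [0.4, 0.4, -0.6]
gripper_width: 0.299
grasp_force: 0.0
```

Request:
play_rows --pt "30 -24 0 0 0 0" --pt "30 -24 0 0 0 0" --pt "30 -24 0 0 0 0" --pt "30 -24 0 0 0 0" --pt "30 -24 0 0 0 0"

```text
time: 0.93
tool_pos: [0.3391, -0.3594, 0.2659]
tool_rot: [-0.0, 0.992, 0.123, -0.0]
contact_force: [1.2, -1.1, -0.2]
gripper_width: -0.003
grasp_force: 0.0
```

Request:
play_rows --pt "30 -24 0 0 0 0" --pt "30 -24 0 0 0 0" --pt "30 -24 0 0 0 0" --pt "30 -24 0 0 0 0" --pt "30 -24 0 0 0 0"

```text
time: 1.35
tool_pos: [0.4552, -0.2063, 0.2661]
tool_rot: [-0.0, 0.992, 0.123, -0.0]
contact_force: [0.3, -0.6, 0.0]
gripper_width: -0.0
grasp_force: 0.0
```

Run:
```python
from h import *
s=manip.state(); d=grab('wrist','w1.png'); d['state']=s; np.save('pics/wrist.npy',d,allow_pickle=True)
print(s['tool_pos'],s['gripper_width'],d['mount'])
```

```text
[ 0.45523561 -0.20632804  0.2660545 ] -1.2722718300852115e-05 [[ 4.94439637e-04 -9.47682475e-01 -3.19214163e-01  8.06634708e-02]
 [ 9.99999833e-01  5.63977468e-04 -1.25407996e-04 -1.62769515e-04]
 [ 2.98876555e-04 -3.19214048e-01  9.47682596e-01 -1.52621925e-01]
 [ 0.00000000e+00  0.00000000e+00  0.00000000e+00  1.00000000e+00]]
```

View pics/w1.png

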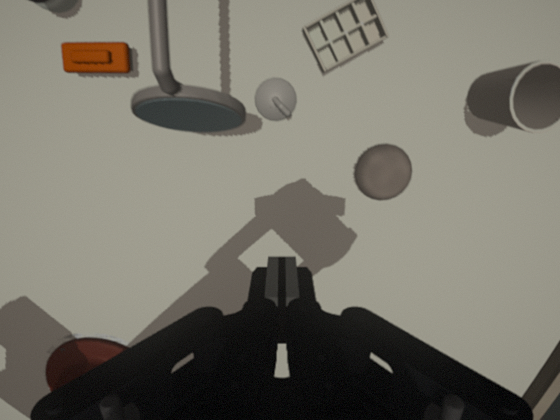

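The wrist view shows the tray's visible corners at (302,31), (323,74) and (387,38). The mirror is at (188,108), the arm runs up from (165,80), and the hook is at (275,98). I'll check the tray position and carry on to the +y side of the arm.

```bash
cat >> h.py <<'E'
from scipy.spatial.transform import Rotation
def wcam(d):
    s=d['state']; w=np.array(s['tool_rot']); T=np.eye(4); T[:3,:3]=Rotation.from_quat([*w[1:],w[0]]).as_matrix(); T[:3,3]=s['tool_pos']
    C=np.linalg.inv(T@np.array(d['mount'])); return dict(d,R=C[:3,:3],t=C[:3,3])
E
python3 - <<'E'
from h import *
d=wcam(load('wrist')); print('tray',onz(d,344.5,34.5,.022)); 
P,Q=onz(d,157,10,.185),onz(d,162,60,.185); v=P-Q; print(P,Q,np.degrees(np.arctan2(-v[1],-v[0]))%360)
print('sides',[np.linalg.norm(onz(d,*p,.022)-onz(d,323,74,.022)) for p in((302,31),(387,38))])
print('tri tray', tri(d,(344.5,34.5),load('top'),(364.7,199.8)))
E
```

```text
tray [ 0.61820373 -0.23744873  0.022     ]
[ 0.56887356 -0.09375653  0.185     ] [ 0.53889427 -0.10206889  0.185     ] 195.4971133148624
sides [np.float64(0.05175257754444273), np.float64(0.08129473905390304)]
tri tray (array([ 0.6354608 , -0.24965479, -0.05457023]), [np.float64(0.0024859506899440873), np.float64(0.0024859506899441745)])
```

Request:
play_rows --pt "33 -24.5 0 0 0 0" --pt "33 -24.5 0 0 0 0" --pt "33 -24.5 0 0 0 0" --pt "33 -24.5 0 0 0 0" --pt "33 -24.5 0 0 0 0"

```text
time: 1.82
tool_pos: [0.5854, -0.0475, 0.2659]
tool_rot: [-0.0, 0.992, 0.123, -0.0]
contact_force: [1.0, 0.1, -0.0]
gripper_width: 0.004
grasp_force: 0.0
```

Request:
play_rows --pt "0 0 25 0 0 0" --pt "0 0 25 0 0 0" --pt "0 0 18 0 0 0" --pt "0 0 12 0 0 0" --pt "0 0 5 0 0 0"

```text
time: 2.23
tool_pos: [0.5832, -0.049, 0.1783]
tool_rot: [-0.001, 0.992, 0.123, -0.002]
contact_force: [0.1, -0.5, -0.1]
gripper_width: 0.003
grasp_force: 0.0
```

Request:
play_rows --pt "0 4 0 0 0 0" --pt "0 4 0 0 0 0" --pt "0 4 0 0 0 0" --pt "0 4 0 0 0 0"

```text
time: 2.57
tool_pos: [0.5896, -0.0656, 0.1833]
tool_rot: [0.001, 0.992, 0.123, 0.001]
contact_force: [0.3, 0.4, -0.0]
gripper_width: 0.0
grasp_force: 0.0
```

Run:
```python
from h import *
s=manip.state(); d=grab('wrist','w2.png'); d['state']=s; np.save('pics/wrist2.npy',d,allow_pickle=True)
print(s['tool_pos'],s['contact_force'])
```

```text
[ 0.58963432 -0.06559431  0.18327368] [ 0.33301989  0.40388624 -0.02776107]
```

View pics/w2.png

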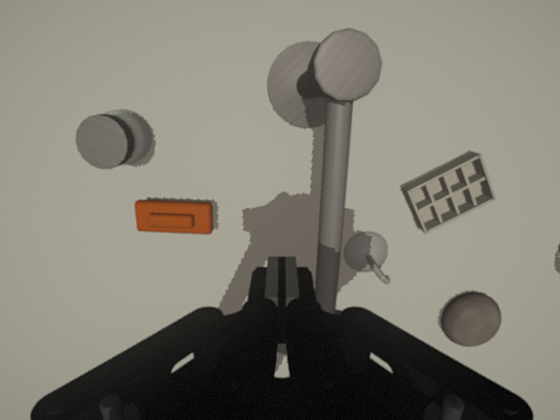

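The wrist view shows the closed fingertips at (283,270), just left of the bar, which runs from (340,100) to (330,310). The hub top is at (347,65) and the tray centre at about (449,193). I'll start pushing on an arc about the pivot.

Run:
```python
from h import *
d=wcam(load('wrist2')); T=np.mean([onz(d,*p,.022) for p in((402,188),(426,233),(494,197),(479,155))],0); h=onz(d,347,65,.2)
v=(T-h)[:2]; print('tray',T,'hub',h,np.hypot(*v),np.degrees(np.arctan2(v[1],v[0]))%360, 'foot',onz(d,307,84,.004))
P,Q=onz(d,341,105,.185),onz(d,328,265,.185); w=(Q-P)[:2]; print('arm',np.degrees(np.arctan2(w[1],w[0]))%360,P,Q)
R=d['R']; s=d['state']; q=s['tool_rot']; M=Rotation.from_quat([*q[1:],q[0]]).as_matrix(); print('hub rel tool mm',M.T@(h-s['tool_pos'])*1e3, M.T@(np.array([.6915,-.0693,.2])-s['tool_pos'])*1e3)
```

```text
tray [ 0.62221263 -0.23636152  0.022     ] hub [ 0.68651825 -0.06743953  0.2       ] 0.18074803190665661 249.15905446336177 foot [ 0.68767622 -0.0663931   0.004     ]
arm 192.49610744211546 [ 0.67180245 -0.07220101  0.185     ] [ 0.5936275  -0.08952641  0.185     ]
hub rel tool mm [ 93.55221233  25.43989444 -16.44582458] [ 97.92983178  28.45906275 -16.4300764 ]
```

Request:
play_rows --pt "0 3 0 0 0 0" --pt "0 4 0 0 0 0" --pt "-0.5 4 0 0 0 -2" --pt "-0.8 4 0 0 0 -2.3" --pt "-0.8 4 0 0 0 -2.3"

```text
time: 3.03
tool_pos: [0.5918, -0.0839, 0.1816]
tool_rot: [0.0, 0.983, 0.181, 0.0]
contact_force: [-0.3, -0.7, 0.2]
gripper_width: -0.003
grasp_force: 0.0
```

Request:
play_rows --pt "-0.8 5 0 0 0 -3" --pt "-0.8 5 0 0 0 -3" --pt "-0.8 5 0 0 0 -3" --pt "-0.8 5 0 0 0 -3" --pt "-0.8 5 0 0 0 -3"

```text
time: 3.45
tool_pos: [0.5995, -0.1081, 0.1816]
tool_rot: [0.0, 0.951, 0.308, 0.0]
contact_force: [-0.7, 0.8, -0.5]
gripper_width: -0.003
grasp_force: 0.0
```

Run:
```python
from h import *
s=manip.state(); d=grab('wrist','w3.png'); d['state']=s; np.save('pics/wrist3.npy',d,allow_pickle=True)
print(s['tool_pos'],s['contact_force'])
```

```text
[ 0.59948116 -0.10810211  0.18157487] [-0.68615742  0.79498632 -0.49837531]
```

View pics/w3.png

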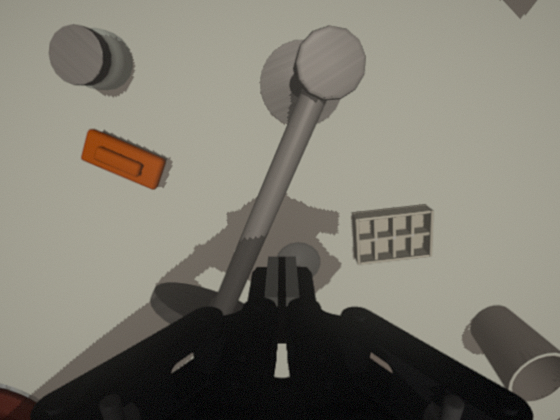

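The bar now runs from (315,100) to (225,305), to the left of the fingertip at (283,260), so the finger got past the bar without pushing it. I'll check the heights and the side view.

Run:
```python
from h import *
a,b=load('top'),load('side'); w1,w2,w3=[wcam(load(n)) for n in('wrist','wrist2','wrist3')]
print('hub w2w3',tri(w2,(347,65),w3,(330,63)),'hub w2top',tri(w2,(347,65),a,(298.3,159.2)),'hub w2 side',tri(w2,(347,65),b,(257.8,165)))
print('tray w2w3',tri(w2,(449,193),w3,(393,234)))
P,Q=onz(w3,311,100,.185),onz(w3,232,290,.185); w=(Q-P)[:2]; print('arm',np.degrees(np.arctan2(w[1],w[0]))%360,P,Q)
print(manip.state()['contact_force'])
for n in('top','side'): grab(n,n+'4.png')
t=cv2.imread('pics/top4.png')[120:270,250:400]; s=cv2.imread('pics/side4.png')[110:260,220:370]
f=lambda i:cv2.resize(i,(400,400),interpolation=cv2.INTER_CUBIC)
cv2.imwrite('pics/z4.png',cv2.convertScaleAbs(np.hstack([f(t),f(s)]),alpha=1.5))
```

```text
Traceback (most recent call last):
  File "h.py", line 21, in wcam
    s=d['state']; w=np.array(s['tool_rot']); T=np.eye(4); T[:3,:3]=Rotation.from_quat([*w[1:],w[0]]).as_matrix(); T[:3,3]=s['tool_pos']
      ~^^^^^^^^^
KeyError: 'state'
```

Run:
```python
from h import *
a,b=load('top'),load('side'); w2,w3=[wcam(load(n)) for n in('wrist2','wrist3')]
print('hub w2w3',tri(w2,(347,65),w3,(330,63)),'hub w2top',tri(w2,(347,65),a,(298.3,159.2)),'hub w2 side',tri(w2,(347,65),b,(257.8,165)))
print('tray w2w3',tri(w2,(449,193),w3,(393,234)))
P,Q=onz(w3,311,100,.185),onz(w3,232,290,.185); w=(Q-P)[:2]; print('arm',np.degrees(np.arctan2(w[1],w[0]))%360,P,Q)
print(manip.state()['contact_force'])
for n in('top','side'): grab(n,n+'4.png')
t=cv2.imread('pics/top4.png')[120:270,250:400]; s=cv2.imread('pics/side4.png')[110:260,220:370]
f=lambda i:cv2.resize(i,(400,400),interpolation=cv2.INTER_CUBIC)
cv2.imwrite('pics/z4.png',cv2.convertScaleAbs(np.hstack([f(t),f(s)]),alpha=1.5))
```

```text
hub w2w3 (array([ 0.68642912, -0.06743573,  0.19987115]), [np.float64(0.000108408798208497), np.float64(0.00010840879820841653)]) hub w2top (array([ 0.68723141, -0.06738861,  0.21133626]), [np.float64(0.002842608787643956), np.float64(0.0028426087876437427)]) hub w2 side (array([ 0.68707256, -0.06767725,  0.19747559]), [np.float64(0.00025971089199379406), np.float64(0.00025971089199389435)])
tray w2w3 (array([ 0.62573125, -0.22468798,  0.03853513]), [np.float64(0.0007187473483716235), np.float64(0.0007187473483714471)])
arm 193.6790790830071 [ 0.67173893 -0.07093184  0.185     ] [ 0.5707465  -0.09551208  0.185     ]
[-0.62651736 -0.15994247  0.45775012]
```

View pics/z4.png

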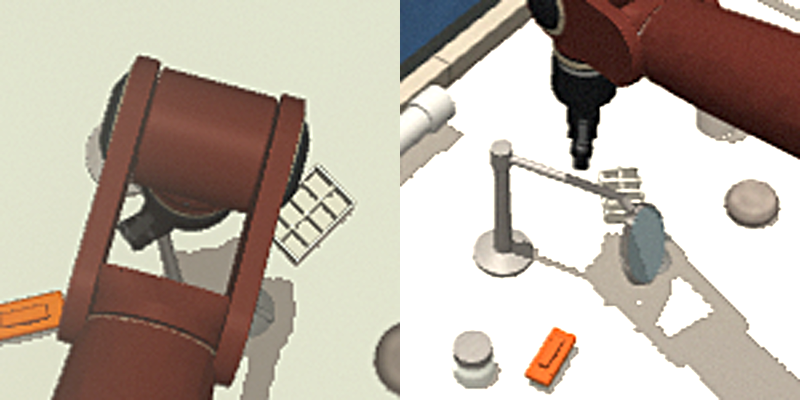

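The side crop shows the fingertip at crop (580,168), which is about full-image (287,173), above and beyond the bar. The mirror and arm haven't moved. I'll work out the real tip height from that pixel.

Run:
```python
from h import *
b=load('side'); s=manip.state(); p=np.array(s['tool_pos']); print(p)
for z in(.0,.014,.03): print(z,proj(b,p-[0,0,z]))
o,r=ray(b,287.2,172.8)
k=((p-o)[:2]@r[:2])/(r[:2]@r[:2]); print('tip by side',o+k*r)
w=wcam(load('wrist3')); 
for z in(-.02,0,.014): print(proj(w,p-[0,0,z]))
# tip pixel (283,258) top of pads in the wrist view
```

```text
[ 0.59943851 -0.10793826  0.18152469]
0.0 (np.float64(287.3324690918847), np.float64(173.83215907566031))
0.014 (np.float64(287.21276614743533), np.float64(176.81858007219913))
0.03 (np.float64(287.07774408050096), np.float64(180.1866698049535))
tip by side [ 0.59988576 -0.10761682  0.18629163]
(np.float64(282.6011621828719), np.float64(280.52621245789436))
(np.float64(282.4708952230296), np.float64(260.356625225303))
(np.float64(282.39521835035083), np.float64(248.6692513671902))
```

The calibrated views put the real tip near TCP height (about 0.185), not 14 mm below it. I'll lift, go back to the near side and come down lower.

Request:
play_rows --pt "0 0 -30 0 0 0" --pt "0 0 -5 0 0 5.5" --pt "0 0 0 0 0 5.5" --pt "0 0 0 0 0 5.5" --pt "0 0 0 0 0 5.5"

```text
time: 4.02
tool_pos: [0.5994, -0.1074, 0.2169]
tool_rot: [0.0, 0.993, 0.117, 0.0]
contact_force: [-0.0, -0.4, -0.0]
gripper_width: 0.0
grasp_force: 0.0
```

Request:
play_rows --pt "0 -16 0 0 0 0" --pt "0 -16 0 0 0 0" --pt "0 -16 0 0 0 0" --pt "0 -16 0 0 0 0" --pt "0 0 0 0 0 0"

```text
time: 4.43
tool_pos: [0.5832, -0.0418, 0.2164]
tool_rot: [-0.001, 0.993, 0.122, -0.0]
contact_force: [0.4, 0.5, 0.4]
gripper_width: -0.002
grasp_force: 0.0
```

Request:
play_rows --pt "0 0 20 0 0 0" --pt "0 0 20 0 0 0" --pt "0 0 12 0 0 0" --pt "0 0 8 0 0 0" --pt "0 0 0 0 0 0"

```text
time: 4.85
tool_pos: [0.5828, -0.0449, 0.154]
tool_rot: [-0.001, 0.993, 0.12, -0.002]
contact_force: [0.3, -0.1, 0.3]
gripper_width: 0.002
grasp_force: 0.0
```

Run:
```python
from h import *
s=manip.state(); p=np.array(s['tool_pos']); print(p,s['tool_rot'],s['contact_force'])
d=grab('wrist','w5.png'); d['state']=s; np.save('pics/wrist5.npy',d,allow_pickle=True); b=grab('side','side5.png'); print(proj(b,p))
i=lambda f:cv2.imread('pics/'+f); f=lambda i:cv2.resize(i,(400,400),interpolation=cv2.INTER_CUBIC)
cv2.imwrite('pics/z5.png',cv2.convertScaleAbs(np.hstack([f(i('w5.png')),f(i('side5.png')[120:220,230:330])]),alpha=1.5))
```

```text
[ 0.58276159 -0.04494436  0.15398179] [-6.08055223e-04  9.92793383e-01  1.19821489e-01 -1.93369201e-03] [ 0.33160189 -0.14242154  0.27601534]
(np.float64(279.1574659044058), np.float64(193.6933524791988))
```

View pics/z5.png

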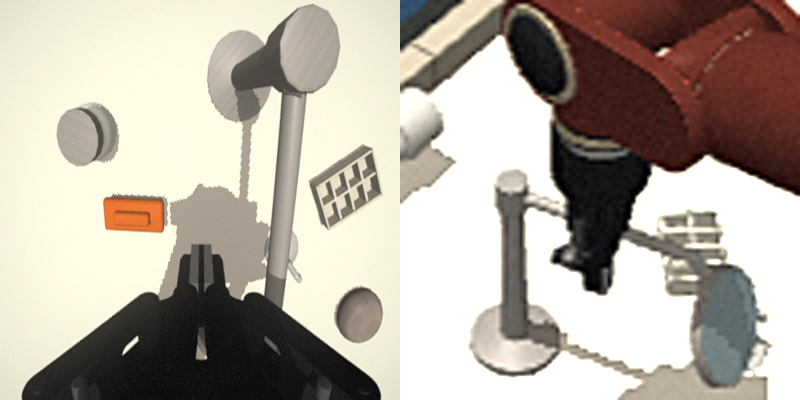

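The side crop puts the fingertip at (279,193), which matches the TCP projection. The tip is therefore at z≈0.154, about 31 mm below the bar's centre line. The wrist view shows it on the left of the bar, ready to push.

Request:
play_rows --pt "0 5 0 0 0 0" --pt "0 5 0 0 0 0" --pt "0 4 0 0 0 0" --pt "0 4 0 0 0 0" --pt "0 4 0 0 0 0"

```text
time: 5.37
tool_pos: [0.5897, -0.0675, 0.1569]
tool_rot: [0.0, 0.993, 0.119, 0.0]
contact_force: [-0.2, -0.2, 0.4]
gripper_width: 0.001
grasp_force: 0.0
```

Request:
play_rows --pt "0 4 0 0 0 0" --pt "-0.4 4 0 0 0 -2.3" --pt "-0.6 4 0 0 0 -2.3" --pt "-0.8 4 0 0 0 -2.3" --pt "-0.8 4 0 0 0 -2.3"

```text
time: 5.78
tool_pos: [0.5925, -0.0868, 0.1565]
tool_rot: [-0.0, 0.98, 0.2, -0.0]
contact_force: [-0.3, 1.3, 0.5]
gripper_width: -0.002
grasp_force: 0.8
```

```bash
cat > look.py <<'E'
from h import *
import sys
n=sys.argv[1]; s=manip.state(); d=grab('wrist',n+'.png'); d['state']=s; np.save('pics/'+n+'.npy',d,allow_pickle=True); w=wcam(d)
p=np.array(s['tool_pos']); print('tcp',p,s['contact_force'])
# bar edges: sample rings about the hub at known radius in the plane z=.185, find the metal grey vs the lighter ledge
g=cv2.cvtColor(d['image'],cv2.COLOR_RGB2GRAY); h=np.array([.687,-.0675,.185])
for r in(.03,.04,.05,.06):
    A=np.radians(np.arange(150,300,.25)); v=[]
    for a in A:
        u=proj(w,h+r*np.array([np.cos(a),np.sin(a),0])); i,j=int(round(u[1])),int(round(u[0])); v.append(g[i,j] if 0<=i<420 and 0<=j<560 else 0)
    v=np.array(v,float); print(r,[(int(np.degrees(A[k])),int(v[k])) for k in range(0,len(v),16)])
E
python3 look.py w6
```

```text
tcp [ 0.59246652 -0.08681099  0.15645814] [-0.28287054  1.27470147  0.54181304]
0.03 [(150, 107), (154, 104), (158, 105), (162, 118), (166, 162), (170, 164), (174, 163), (178, 163), (182, 126), (186, 105), (190, 105), (194, 85), (198, 100), (202, 119), (206, 123), (210, 104), (214, 89), (218, 166), (222, 162), (226, 164), (230, 164), (234, 164), (238, 162), (242, 164), (246, 162), (250, 165), (254, 163), (258, 164), (262, 164), (266, 162), (270, 162), (274, 163), (278, 161), (282, 159), (286, 161), (290, 160), (294, 161), (298, 159)]
0.04 [(150, 167), (154, 164), (158, 164), (162, 165), (166, 165), (170, 165), (174, 164), (178, 164), (182, 164), (186, 166), (190, 105), (194, 131), (198, 93), (202, 113), (206, 117), (210, 100), (214, 164), (218, 164), (222, 163), (226, 163), (230, 163), (234, 165), (238, 164), (242, 165), (246, 165), (250, 163), (254, 163), (258, 163), (262, 161), (266, 163), (270, 161), (274, 160), (278, 162), (282, 161), (286, 159), (290, 159), (294, 159), (298, 159)]
0.05 [(150, 163), (154, 164), (158, 166), (162, 166), (166, 165), (170, 164), (174, 164), (178, 166), (182, 165), (186, 165), (190, 162), (194, 106), (198, 88), (202, 108), (206, 112), (210, 117), (214, 163), (218, 164), (222, 166), (226, 163), (230, 164), (234, 166), (238, 165), (242, 163), (246, 163), (250, 164), (254, 163), (258, 163), (262, 164), (266, 160), (270, 162), (274, 163), (278, 162), (282, 158), (286, 158), (290, 159), (294, 158), (298, 159)]
0.06 [(150, 166), (154, 165), (158, 166), (162, 167), (166, 167), (170, 166), (174, 163), (178, 107), (182, 106), (186, 103), (190, 104), (194, 105), (198, 74), (202, 108), (206, 110), (210, 106), (214, 165), (218, 164), (222, 164), (226, 87), (230, 105), (234, 127), (238, 163), (242, 165), (246, 164), (250, 163), (254, 163), (258, 163), (262, 161), (266, 162), (270, 163), (274, 162), (278, 160), (282, 158), (286, 157), (290, 157), (294, 156), (298, 156)]
```

View pics/w6.png

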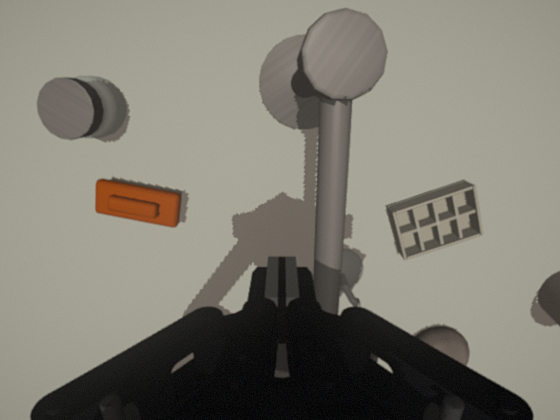

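Contact is made at 1.3 N. The bar runs from (335,105) to (327,260), at a bearing of about 206°, and it is moving with the finger. I'll continue the arc.

Request:
play_rows --pt "-1 5 0 0 0 -3" --pt "-1 5 0 0 0 -3" --pt "-1 5 0 0 0 -3" --pt "-1 5 0 0 0 -3" --pt "-1 5 0 0 0 -3"

```text
time: 6.25
tool_pos: [0.6004, -0.1108, 0.1564]
tool_rot: [-0.001, 0.945, 0.326, 0.0]
contact_force: [-0.6, 1.7, 0.2]
gripper_width: -0.003
grasp_force: 0.8
```

Request:
play_rows --pt "-1 5 0 0 0 -3" --pt "-1 5 0 0 0 -3" --pt "-1 5 0 0 0 -3" --pt "-0.5 2.5 0 0 0 -1.5" --pt "0 0 0 0 0 0"

```text
time: 6.67
tool_pos: [0.6095, -0.1268, 0.1563]
tool_rot: [0.0, 0.912, 0.41, -0.0]
contact_force: [0.1, -0.2, 0.2]
gripper_width: 0.002
grasp_force: 0.0
```

```bash
cat > look.py <<'E'
from h import *
import sys
n=sys.argv[1]; s=manip.state(); d=grab('wrist',n+'.png'); d['state']=s; np.save('pics/'+n+'.npy',d,allow_pickle=True)
def ana(d):
    w=wcam(d); s=d['state']; q=s['tool_rot']; print('tcp',np.array(s['tool_pos']),s['contact_force'],'head',180+np.degrees(2*np.arctan2(q[2],q[1])))
    g=cv2.cvtColor(d['image'],cv2.COLOR_RGB2GRAY); h=np.array([.687,-.0675,.185]); A=np.arange(180,290,.25)
    for r in(.04,.05,.06):
        v=[]
        for a in np.radians(A):
            u=proj(w,h+r*np.array([np.cos(a),np.sin(a),0])); i,j=int(round(u[1])),int(round(u[0])); v.append(g[i,j] if 0<=i<420 and 0<=j<560 else 0)
        m=np.array(v)<145; e=np.flatnonzero(np.diff(m.astype(int))); print(r,'dark edges',A[e], [(A[k],int(v[k])) for k in range(0,len(v)) if m[k]][::8])
    m=cv2.inRange(g,0,0)
ana(d)
E
python3 look.py w7
python3 - <<'E'
from h import *
# tray centre: rim is brighter in wrist6; check with corners
w=wcam(load('w6')); C=[onz(w,*p,.022) for p in((387,207),(404,258),(481,233),(473,184))]; T=np.mean(C,0); h=np.array([.687,-.0675])
print(T,[np.linalg.norm(C[i]-C[i-1]) for i in range(4)],np.degrees(np.arctan2(*(T[:2]-h)[::-1]))%360,np.hypot(*(T[:2]-h)))
E
```

```text
tcp [ 0.60951732 -0.12680425  0.15634161] [ 0.05188718 -0.2031286   0.17322059] head 228.39495567034265
0.04 dark edges [203.25 211.   219.5  237.5 ] [(np.float64(203.5), 123), (np.float64(205.5), 106), (np.float64(207.5), 109), (np.float64(209.5), 106), (np.float64(220.0), 98), (np.float64(222.0), 85), (np.float64(224.0), 98), (np.float64(226.0), 106), (np.float64(228.0), 114), (np.float64(230.0), 124), (np.float64(232.0), 117), (np.float64(234.0), 108), (np.float64(236.0), 90)]
0.05 dark edges [209.25 214.75 221.25 236.  ] [(np.float64(209.5), 142), (np.float64(211.5), 105), (np.float64(213.5), 106), (np.float64(222.0), 79), (np.float64(224.0), 90), (np.float64(226.0), 102), (np.float64(228.0), 114), (np.float64(230.0), 120), (np.float64(232.0), 111), (np.float64(234.0), 101), (np.float64(236.0), 144)]
0.06 dark edges [196.   196.25 196.75 234.5 ] [(np.float64(196.25), 131), (np.float64(198.75), 107), (np.float64(200.75), 109), (np.float64(202.75), 106), (np.float64(204.75), 105), (np.float64(206.75), 105), (np.float64(208.75), 106), (np.float64(210.75), 107), (np.float64(212.75), 104), (np.float64(214.75), 104), (np.float64(216.75), 104), (np.float64(218.75), 105), (np.float64(220.75), 105), (np.float64(222.75), 99), (np.float64(224.75), 86), (np.float64(226.75), 101), (np.float64(228.75), 112), (np.float64(230.75), 115), (np.float64(232.75), 103)]
[ 0.62308421 -0.23535105  0.022     ] [np.float64(0.08304973899329485), np.float64(0.05828074278547769), np.float64(0.07943643584810785), np.float64(0.05286385313011714)] 249.15372852702248 0.17960846969556488
```

Request:
play_rows --pt "-0.7 3.5 0 0 0 -2" --pt "-1 5 0 0 0 -3" --pt "-1 5 0 0 0 -3" --pt "-1 5 0 0 0 -3" --pt "-1 5 0 0 0 -3"

```text
time: 7.13
tool_pos: [0.6253, -0.1435, 0.1562]
tool_rot: [-0.001, 0.855, 0.519, -0.0]
contact_force: [-1.7, 1.5, 0.5]
gripper_width: -0.002
grasp_force: 0.7
```

Request:
play_rows --pt "-0.6 3.3 0 0 0 -2" --pt "0 0 0 0 0 0"

```text
time: 7.3
tool_pos: [0.6283, -0.1462, 0.1563]
tool_rot: [0.0, 0.846, 0.533, -0.0]
contact_force: [-0.0, -0.6, -1.1]
gripper_width: 0.001
grasp_force: 0.0
```

```bash
python3 look.py w8
```

```text
tcp [ 0.62831302 -0.14618965  0.15630304] [-0.01749988 -0.64421203 -1.08744352] head 244.4051328778845
0.04 dark edges [213.25 221.25 235.25 253.  ] [(np.float64(213.5), 142), (np.float64(215.5), 105), (np.float64(217.5), 107), (np.float64(219.5), 107), (np.float64(235.5), 108), (np.float64(237.5), 81), (np.float64(239.5), 95), (np.float64(241.5), 102), (np.float64(243.5), 114), (np.float64(245.5), 124), (np.float64(247.5), 116), (np.float64(249.5), 108), (np.float64(251.5), 98)]
0.05 dark edges [220.   225.75 237.   251.25] [(np.float64(220.25), 138), (np.float64(222.25), 105), (np.float64(224.25), 108), (np.float64(237.5), 113), (np.float64(239.5), 88), (np.float64(241.5), 100), (np.float64(243.5), 109), (np.float64(245.5), 122), (np.float64(247.5), 114), (np.float64(249.5), 102)]
0.06 dark edges [207.5  250.25] [(np.float64(207.75), 118), (np.float64(209.75), 107), (np.float64(211.75), 106), (np.float64(213.75), 108), (np.float64(215.75), 107), (np.float64(217.75), 104), (np.float64(219.75), 104), (np.float64(221.75), 104), (np.float64(223.75), 106), (np.float64(225.75), 104), (np.float64(227.75), 107), (np.float64(229.75), 104), (np.float64(231.75), 107), (np.float64(233.75), 106), (np.float64(235.75), 104), (np.float64(237.75), 106), (np.float64(239.75), 77), (np.float64(241.75), 97), (np.float64(243.75), 110), (np.float64(245.75), 118), (np.float64(247.75), 108), (np.float64(249.75), 94)]
```

View pics/w8.png

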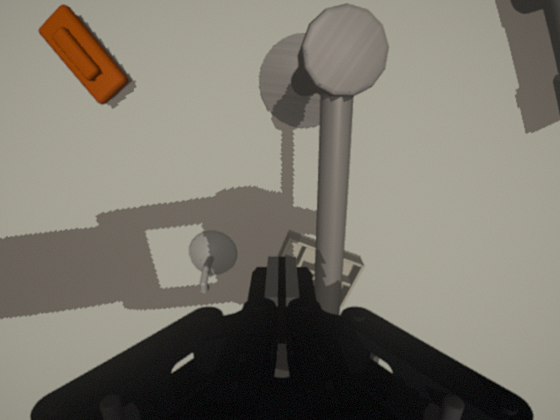

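The wrist view shows the bar over the tray, which is partly visible at (290–360, 235–300). The arm bearing is about 244.2° and the tray about 248.8°. One small push remains, then I'll back off and check.

Request:
play_rows --pt "-0.8 3.8 0 0 0 -2.3" --pt "-0.7 3.6 0 0 0 -2.2" --pt "0 0 0 0 0 0" --pt "0 0 0 0 0 0"

```text
time: 7.68
tool_pos: [0.6342, -0.1504, 0.1564]
tool_rot: [0.0, 0.825, 0.565, -0.0]
contact_force: [0.4, -0.4, 0.1]
gripper_width: 0.0
grasp_force: 0.0
```

```bash
python3 look.py w9 | cut -c1-90
```

```text
tcp [ 0.63419279 -0.15036849  0.15641338] [ 0.43177066 -0.35224834  0.0816528 ] head 248.8
0.04 dark edges [215.75 224.5  239.5  257.5 ] [(np.float64(216.0), 128), (np.float64(218.0
0.05 dark edges [222.75 229.25 241.5  255.5 ] [(np.float64(223.0), 128), (np.float64(225.0
0.06 dark edges [209.5  254.75] [(np.float64(209.75), 125), (np.float64(211.75), 105), (np
```

Request:
play_rows --pt "0 -5 0 0 0 0" --pt "0 -10 0 0 0 0" --pt "0 -15 0 0 0 0" --pt "0 -15 -5 0 0 0" --pt "0 -10 -30 0 0 0"

```text
time: 8.15
tool_pos: [0.5776, -0.1286, 0.1849]
tool_rot: [-0.005, 0.825, 0.566, -0.004]
contact_force: [0.0, 0.5, -1.3]
gripper_width: -0.002
grasp_force: 0.0
```

Request:
play_rows --pt "0 -20 -30 0 0 0" --pt "0 -30 -20 0 0 0" --pt "0 -35 0 0 0 0" --pt "0 -35 0 0 0 0" --pt "0 -35 0 0 0 0"

```text
time: 8.57
tool_pos: [0.4363, -0.0742, 0.2415]
tool_rot: [0.0, 0.825, 0.566, 0.0]
contact_force: [-0.7, -0.1, 0.7]
gripper_width: -0.0
grasp_force: 0.0
```

Run:
```python
from h import *
s=manip.state(); print(s['tool_pos'],s['contact_force'])
a0=load('top'); I0=cv2.imread('pics/top0.png'); d=grab('top','top9.png'); I=cv2.imread('pics/top9.png'); b=grab('side','side9.png')
D=cv2.absdiff(I,I0).max(2)>25
# bystander check: change in patches
for n,(u,v) in dict(jar=(233,212),brush=(260,239),hook=(344,236),tumbler=(447,201),pumice=(404,254),shampoo=(102,222),tray_right=(375,190)).items(): print(n,D[v-10:v+11,u-10:u+11].mean())
# mirror face: bluish-grey pixels in top image near expected location
hh=np.array([.6895,-.0683]); ab=np.radians(248.5)
X=np.array([*(hh+.19*np.array([np.cos(ab),np.sin(ab)])),.118]); print('expect mirror',X,proj(d,X))
hsv=cv2.cvtColor(I,cv2.COLOR_BGR2HSV); m=((hsv[...,0]>80)&(hsv[...,0]<120)&(hsv[...,1]>35)).astype(np.uint8); m[:100]=0
n,_,st,c=cv2.connectedComponentsWithStats(m)
for k in range(1,n):
    if st[k,4]>60: print(st[k],c[k],onz(d,*c[k],.118))
m0=cv2.cvtColor(I0,cv2.COLOR_BGR2HSV); m0=((m0[...,0]>80)&(m0[...,0]<120)&(m0[...,1]>35)).astype(np.uint8); m0[:100]=0
n,_,st,c=cv2.connectedComponentsWithStats(m0)
for k in range(1,n):
    if st[k,4]>60: print('before',st[k],c[k],onz(d,*c[k],.118))
```

```text
[ 0.43633293 -0.07417663  0.24153918] [-0.71235921 -0.05299873  0.68149761]
jar 0.0
brush 0.0
hook 0.1360544217687075
tumbler 0.0
pumice 0.0
shampoo 0.0
tray_right 0.6281179138321995
expect mirror [ 0.61986477 -0.24507934  0.118     ] (np.float64(372.13400406314133), np.float64(194.93360771914493))
```

Run:
```python
from h import *
d=load('top'); h=onz(d,298.3,159.2,.2)[:2]
for f,box in(('top0.png',(215,265,290,350)),('top9.png',(150,240,330,410))):
    I=cv2.imread('pics/'+f).astype(int); m=((I[...,0]-I[...,2])>5).astype(np.uint8); z=np.zeros_like(m); r0,r1,c0,c1=box; z[r0:r1,c0:c1]=m[r0:r1,c0:c1]
    n,_,st,c=cv2.connectedComponentsWithStats(z); k=1+np.argmax(st[1:,4]); X=onz(d,*c[k],.118); v=X[:2]-h
    print(f,st[k],c[k],X,np.hypot(*v),np.degrees(np.arctan2(v[1],v[0]))%360)
    g=cv2.cvtColor(I.astype(np.uint8),cv2.COLOR_BGR2GRAY); A=np.arange(170,280,.5)
    for r in(.07,.1,.12):
        v=np.array([cv2.getRectSubPix(g,(1,1),proj(d,np.array([h[0]+r*np.cos(a),h[1]+r*np.sin(a),.185])))[0,0] for a in np.radians(A)],int); bg=np.median(v)
        k=np.flatnonzero(v<bg-12); print(r,bg,A[k].tolist())
```

```text
top0.png [321 237   2   1   2] [321.5 237. ] [ 0.52255681 -0.12042465  0.118     ] 0.17728995817631232 196.73834618158122
0.07 131.0 [170.0, 170.5, 171.0, 171.5, 172.0, 172.5, 173.0, 173.5, 174.0, 174.5, 175.0, 175.5, 176.0, 176.5, 177.0, 177.5, 178.0, 178.5, 179.0, 179.5, 180.0, 180.5, 181.0, 181.5, 182.0, 182.5, 183.0, 183.5, 184.0, 184.5, 185.0, 185.5, 186.0, 186.5, 187.0, 187.5, 188.0, 188.5, 189.0, 189.5, 190.0, 190.5, 191.0, 191.5, 192.0, 192.5, 193.0, 193.5, 194.0, 194.5, 195.0, 195.5, 196.0, 196.5, 197.0, 197.5, 198.0, 198.5, 199.0, 199.5, 200.0, 200.5, 201.0, 201.5, 202.0]
0.1 130.0 [189.0, 189.5, 190.0, 190.5, 191.0, 191.5, 192.0, 192.5, 193.0, 193.5, 194.0, 194.5, 195.0, 195.5, 196.0, 196.5]
0.12 131.0 [189.5, 190.0, 190.5, 191.0, 191.5, 192.0, 192.5, 193.0, 193.5, 194.0, 194.5, 195.0, 195.5, 196.0]
top9.png [368 176  13  28 129] [375.33333333 189.70542636] [ 0.63233237 -0.25340028  0.118     ] 0.1935699897921104 251.94204059933216
0.07 140.0 [170.0, 170.5, 171.0, 171.5, 172.0, 172.5, 173.0, 173.5, 174.0, 174.5, 175.0, 175.5, 176.0, 176.5, 177.0, 177.5, 178.0, 178.5, 179.0
[... 269 characters left out ...]
98.5, 199.0, 199.5, 200.0, 200.5, 201.0, 201.5, 202.0, 202.5, 203.0, 203.5, 204.0, 204.5, 205.0, 205.5, 206.0, 206.5, 242.5, 243.0, 243.5, 244.0, 244.5, 245.0, 245.5, 246.0, 246.5, 247.0, 247.5, 248.0, 248.5, 249.0, 249.5, 250.0, 250.5, 251.0, 251.5, 252.0, 252.5, 253.0, 253.5]
0.1 140.0 [212.5, 213.0, 213.5, 214.0, 214.5, 215.0, 215.5, 216.0, 216.5, 217.0, 217.5, 218.0, 218.5, 219.0, 219.5, 220.0, 244.5, 245.0, 245.5, 246.0, 246.5, 247.0, 247.5, 248.0, 248.5, 249.0, 249.5, 250.0, 250.5, 251.0, 251.5, 252.0]
0.12 140.0 [220.0, 220.5, 221.0, 221.5, 222.0, 222.5, 223.0, 223.5, 224.0, 224.5, 225.0, 245.0, 245.5, 246.0, 246.5, 247.0, 247.5, 248.0, 248.5, 249.0, 249.5, 250.0, 250.5, 251.0, 251.5]
```

```bash
python3 -c "
from plant import manip
print(manip.job_done())"
```

```text
the job is handed in; nothing more can be done
None
```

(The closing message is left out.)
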